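Crack open the dry box under its keeper bar

ROBOT

A 6-joint arm with a two-finger parallel gripper is mounted at the origin on a cart in front of the work surface, level with it; the furniture and walls round the work are solid. World frame = base frame: x ahead of the robot, y to its left, z up, the work surface at z = 0. Lengths are in mm, angles in rad, forces in N, time in s.
With the tool pointing down it reaches from about 300 to 775 mm from the base axis. Payload 14.6 kg.
Tool frame: the origin (TCP) lies at the centre of the arm's flange, where the gripper is bolted on; the fingertips stand 173 mm ahead of it and the grasp point (between the pads) lies 155 mm ahead of it; z points along the fingers, y is the line along which they close (so a half turn about z gives the same grasp; the last joint's range is limited). The gripper opens to 85 mm and grips with 20 to 120 N. Pads are 22 mm wide; open, the fingers measure 114 mm over their backs; the gripper's body (76 mm by 85 mm) begins 54 mm behind the grasp point. The pads swing forward as they close: fully open they stand 13 mm farther back than shut.
Start: joints at [-1.346, 0.3, 1.521, -0, 1.321, -0.067], TCP at [158.216, -526.743, 404.681] pointing down, gripper open.
Joint ranges: [-3.03, 3.03], [-0.79, 2.21], [0.23, 2.52], [-1.04, 4.18], [0, 3.07], [-2.55, 2.55]. Speed limits (rad/s): [2.22, 2.22, 2.57, 3.14, 3.14, 3.14].

INTERFACE

Orientations are given as a unit quaternion [w, x, y, z].
In Python, from rig import bot, eyes gives the robot as it stands. Calls block until the motion is done:
- bot.move_to(position, orientation): joint-space move of the TCP to a pose.
- bot.servo_line(position, attitude=None, speed=150, until_force=None): straight line of the TCP; attitude=None keeps the orientation; speed is the mean speed in mm/s. With until_force (N) it stops when the force on the tool has changed by that much, and returns True; else False.
- bot.move_joints(angles): joint-space move.
- bot.move_gripper(opening, grip_force=None): finger opening in mm; grip_force is the grip in N (None keeps the last); returns when the fingers have stopped.
- bot.dwell(seconds).
- bot.ik(position, orientation): joint angles nearest the present ones, or None.
- eyes.read_camera(name): name is "scene" or "side" or "wrist"; returns a dict with "image" (480x640x3 uint8, blue, green, red), "depth" (480x640 float32, mm along the optical axis (not along the pixel's ray), 0 where there is no reading), "fovy" (degrees; the focal length in pixels is half the picture's height over the tangent of half this angle, whatever the lens; pixels are square), "cx", "cy" (the principal point, pixels), "k1" (the pictures are not rectified: a ray, as slopes to the right and down, at radius r is drawn at 1 + k1 r^2 times it, then the intrinsics apply), "eye" and "attitude" of the camera in the world; the wrist camera has in their place "mount" (4x4, takes a point from camera to tool coordinates, whose origin is the TCP and whose axes are the flange's). Camera axes: x right, y down, z forward; pixel columns grow to the right and rows downward; lengths in mm; the calibration is good to about 2 mm. A picture is of the moment at which its call begins: read the wrist's pose just before it.
A pose or a line that the arm cannot do raises bot.MotionError and nothing moves.
- bot.finish_job(): hands the job in; it is judged then, once.
Trained networks look in the newest picture that a camera, given by its name, has taken for a name from the list of things; names that differ only in an ending like _2 or _b are one class to them, and where a whole thing is asked for, a point or a joint stands for the part that bears it (a point fixed in the world has none). Each returns a list of dicts, best first, with "p" (0 to 1); they miss things now and then, are a little off and sometimes report something else, mostly with a low value. They report only what shows in the picture. A call takes as long as a camera call.
- eyes.look_for(camera, target): "pixel" ([row, column] in pixels, amid what is visible of it).
- eyes.trace(camera, target): "pixels" (480x640 bool, what is visible of it) and "pixel" ([row, column] in pixels, amid what is visible of it).
Readings, each from a call of its own:
- bot.read_clock(): time.
- bot.read_joint_positions(): joint angles.
- bot.read_qvel(): joint speeds.
- bot.read_effort(): joint torques, N m.
- bot.read_ee_pos(): TCP position.
- bot.read_tool_rot(): TCP orientation.
- bot.read_ft_force(): force on the tool from outside, world axes, zero at the start.
- bot.read_moment(): the same for the moment, N m.
- bot.read_grip_width(): finger opening in mm.
- bot.read_grip_force(): force on a finger pad.
Only numpy, scipy, OpenCV 4.12 (cv2) and the standard library are available. Lean on these libraries where they do the work, as an engineer would, in place of code of your own. Each camera call takes 0.05 s, during which the arm holds its last target. There are 200 camera calls.

TASK

The lid of the dry box sticks to its seal and tends to jump up when it lets go. First lay the loose keeper bar across the box so that it rests in the notches of both side brackets and let go of it; then lift the lid by its orange grip until the seal breaks, without knocking the lid against the bar, and finish still holding the lid just ajar, its front edge about 2 cm up, clear of the bar and steady. Do not disturb the other things on the bench.

Things in the scene. Friction and masses are not known exactly. Their poses are not given: they have to be found in the camera images.
- dry_box: White dry box fixed to the bench, 130 (x) x 170 (y) x 52 mm plus lid. Origin: centre of its underside; x points from the front (grip, dial) back to the hinge, y left, z up. Steel side brackets at y = -100 and +100 mm (10 mm thick, 50 mm wide in x, centred at x = +20 mm) each have an open notch in the top: 24 mm wide in x, floor 88 mm above the bench, flared mouth to 112 mm.
- bar_seat (a point): Point midway between the two notch floors, at (+20, 0, +88) mm in the box frame, axes as the box: the middle of the laid bar's underside belongs here, the bar along the box's y axis, either way round. The underside of the laid bar is then 20 mm above the top of the shut lid.
- lid: Grey lid, 136 x 176 x 12 mm, about 0.3 kg, hinged along its back edge, axes parallel to the box's when shut. Origin on the hinge axis (68 mm behind the box centre, 56 mm above the bench). Its top is 68 mm above the bench when shut. It falls back nearly shut when let go.
- lid_grip (a point): Centre of the upper part of the orange upright grip on the lid, the place to pinch: 113 mm in front of the hinge axis, 32 mm above the lid's underside (88 mm above the bench when shut). The grip is a block 12 mm thick (x) and 42 mm long (y), from the lid's top to 31 mm above it (99 mm above the bench when shut).
- lid_edge (a point): Middle of the lid's front lower edge, 136 mm in front of the hinge axis; 56 mm above the bench when shut.
- lid_hinge (a joint): Lid opening (rad) about the box's y axis: 0 shut, grows as the front rises (0.1 lifts the front edge 14 mm). The seal resists from the start: about 11 N straight up at the grip overcomes it, fading by about 0.05 rad; then about 2 N carries the lid. A lid let go comes to rest below 0.06. At about 0.33 it meets the laid bar.
- keeper_bar: Loose aluminium bar 250 mm long (its y axis), 16 mm wide (x), 12 mm high (z), about 0.18 kg, with a yellow sleeve round its middle 60 mm and black ends; lies flat on the bench at the right. Origin: centre of its underside.
- multimeter: Bystander: black multimeter, 150 x 68 x 43 mm, lying behind the box. Origin under its centre.
- solder_spool: Bystander: blue and white reel of solder, 65 x 58 x 40 mm. Origin under its centre.
- flux_tin: Bystander: open round tin of flux, 60 mm across, 21 mm high. Origin under its centre.
- alcohol_pump: Bystander: grey pump bottle, 66 mm across, 104 mm high, at the left. Origin under its centre.
- braid_reel: Bystander: flat yellow reel of braid, 44 x 70 x 10 mm, at the left. Origin under its centre.

How it is judged (in metres and radians):
On the way, in this order (a step that is already met when the one before it is completed fails the run):
1. the keeper bar lies in both notches, let go, with the lid still shut (below 0.02 rad) (x of keeper_bar in the frame of bar_seat between -0.008 and 0.008 m and y of keeper_bar in the frame of bar_seat between -0.018 and 0.018 m and z of keeper_bar in the frame of bar_seat between -0.004 and 0.004 m and angle between the y axis of keeper_bar and the y axis of dry_box, either way round below 0.08 rad and contact force between the fingers and keeper_bar below 0.1 N and value of joint lid_hinge below 0.02 rad), for 0.2 s.
2. the lid is broken free of the seal, with the bar in place (value of joint lid_hinge above 0.07 rad and x of keeper_bar in the frame of bar_seat between -0.008 and 0.008 m and y of keeper_bar in the frame of bar_seat between -0.018 and 0.018 m and z of keeper_bar in the frame of bar_seat between -0.004 and 0.004 m and angle between the y axis of keeper_bar and the y axis of dry_box, either way round below 0.08 rad and contact force between the fingers and keeper_bar below 0.1 N), for 0.2 s.
At the end, for the whole second after the job is handed in: The bar lies let go in both notches (within 8 mm across, 18 mm along, 4 mm in height and 0.08 rad of its seat); the gripper still holds the lid, steady at 0.08 to 0.21 rad (front edge 11 to 28 mm up), and the lid does not touch the bar (x of keeper_bar in the frame of bar_seat between -0.008 and 0.008 m and y of keeper_bar in the frame of bar_seat between -0.018 and 0.018 m and z of keeper_bar in the frame of bar_seat between -0.004 and 0.004 m and angle between the y axis of keeper_bar and the y axis of dry_box, either way round below 0.08 rad and contact force between each of the fingers, lid and keeper_bar below 0.1 N and linear speed of keeper_bar below 0.02 m/s and value of joint lid_hinge between 0.08 and 0.21 rad and velocity of joint lid_hinge between -0.05 and 0.05 rad/s and contact force between the fingers and lid above 1 N); the arm keeps its last pose, push and grip.
It fails at once if the lid is knocked against the keeper bar, or the bar dropped on the lid (contact force between lid and keeper_bar above 6 N).
It fails at once if the lid is opened further than just ajar, to the bar's height (beyond 0.32 rad) (value of joint lid_hinge above 0.32 rad).
It fails at once if a bystander is moved by more than 3 cm (distance of any of multimeter, solder_spool, flux_tin, alcohol_pump, braid_reel from where it was at the start of the episode above 0.03 m).
It also fails if it takes over 56 s, if anything falls off the work surface, if the arm or the gripper's body presses on something with over 40 N, if the wrist force passes 120 N, or if a joint passes its speed limit or range.

## Working session

There is one attempt and no reset: what is moved stays moved. The work goes in short steps, each a Python script; the robot and the scene stay as the last script left them, time stands still between calls to the robot, and variables do not carry over. Pictures are saved under pics/ and viewed, at most 10 in all, crops included, and the job is handed in when it is done.

```bash
mkdir -p pics
cat > h.py <<'E'
import numpy as np, cv2
from scipy.spatial.transform import Rotation as R
from rig import bot, eyes
def rot(q): return R.from_quat([q[1],q[2],q[3],q[0]]).as_matrix()
def quat(M):
    x,y,z,w=R.from_matrix(M).as_quat(); return [w,x,y,z]
def cam(name):
    p,q=None,None
    if name=="wrist": p=np.array(bot.read_ee_pos()); q=rot(bot.read_tool_rot())
    d=eyes.read_camera(name)
    if name=="wrist":
        T=np.eye(4);T[:3,:3]=q;T[:3,3]=p; d["T"]=T@np.array(d["mount"])
    else:
        T=np.eye(4);T[:3,:3]=rot(d["attitude"]);T[:3,3]=d["eye"]; d["T"]=T
    return d
def K(d):
    f=240/np.tan(np.radians(d["fovy"])/2); return np.array([[f,0,d["cx"]],[0,f,d["cy"]],[0,0,1.]])
def rays(d,rc):
    rc=np.asarray(rc,float).reshape(-1,2)
    u=cv2.undistortPoints(rc[:,::-1].reshape(-1,1,2).copy(),K(d),np.array([d["k1"],0,0,0.])).reshape(-1,2)
    return np.c_[u,np.ones(len(u))]
def pts(d,mask):
    rc=np.argwhere(mask&(d["depth"]>0)); z=d["depth"][rc[:,0],rc[:,1]]
    return (rays(d,rc)*z[:,None])@d["T"][:3,:3].T+d["T"][:3,3]
def plane(d,rc,z):
    r=rays(d,rc)@d["T"][:3,:3].T; e=d["T"][:3,3]
    return e+r*((z-e[2])/r[:,2])[:,None]
E
python3 - <<'E'
from h import *
for n in("scene","side"):
    d=cam(n); cv2.imwrite(f"pics/{n}0.png",d["image"]); print(n,d["fovy"],d["k1"],np.round(d["T"],2).tolist())
    for t in("dry_box","lid","lid_grip","keeper_bar","multimeter","solder_spool","flux_tin","alcohol_pump","braid_reel"):
        for o in eyes.trace(n,t)[:1]:
            P=pts(d,o["pixels"]); print(t,round(o["p"],2),o["pixel"],len(P),np.round(np.percentile(P,[3,50,97],axis=0)).tolist() if len(P) else "")
print(bot.read_clock(),bot.read_tool_rot())
E
```

```text
scene 53.588469528767824 -0.037184710783648274 [[-0.91, -0.29, 0.28, 163.73], [-0.4, 0.68, -0.61, 813.46], [-0.02, -0.67, -0.74, 1056.24], [0.0, 0.0, 0.0, 1.0]]
dry_box 0.62 [281.7, 330.6] 3967 [[402.0, 13.0, 2.0], [471.0, 133.0, 67.0], [538.0, 216.0, 97.0]]
lid 0.8 [278.3, 335.6] 2817 [[403.0, 20.0, 57.0], [469.0, 114.0, 68.0], [540.0, 189.0, 93.0]]
lid_grip 0.71 [276.2, 336.2] 2615 [[407.0, 26.0, 64.0], [470.0, 113.0, 68.0], [538.0, 186.0, 84.0]]
keeper_bar 0.84 [216.2, 404.4] 337 [[346.0, -360.0, 1.0], [387.0, -234.0, 11.0], [436.0, -133.0, 16.0]]
multimeter 0.71 [261.2, 244.5] 1263 [[677.0, 81.0, 4.0], [737.0, 139.0, 33.0], [801.0, 192.0, 41.0]]
solder_spool 0.49 [223.4, 294.6] 289 [[657.0, -81.0, 0.0], [674.0, -52.0, 36.0], [700.0, -37.0, 43.0]]
flux_tin 0.77 [172.7, 356.2] 240 [[571.0, -394.0, -3.0], [599.0, -358.0, 13.0], [625.0, -330.0, 22.0]]
alcohol_pump 0.97 [381.1, 332.3] 978 [[335.0, 349.0, 2.0], [357.0, 382.0, 73.0], [387.0, 397.0, 104.0]]
braid_reel 0.57 [383.9, 276.2] 277 [[468.0, 391.0, 4.0], [487.0, 412.0, 9.0], [506.0, 432.0, 13.0]]
side 54.0349728603699 -0.0503014
[... 394 characters left out ...]
3.0, 205.0, 96.0]]
keeper_bar 0.7 [347.3, 285.4] 678 [[349.0, -366.0, 1.0], [397.0, -267.0, 11.0], [436.0, -146.0, 14.0]]
multimeter 0.96 [232.2, 378.7] 892 [[677.0, 64.0, 2.0], [739.0, 109.0, 33.0], [810.0, 178.0, 42.0]]
solder_spool 0.62 [275.6, 376.1] 377 [[658.0, -83.0, -1.0], [677.0, -71.0, 31.0], [710.0, -14.0, 43.0]]
flux_tin 0.65 [364.5, 380.4] 585 [[573.0, -390.0, 3.0], [600.0, -362.0, 13.0], [626.0, -334.0, 21.0]]
alcohol_pump 0.64 [203.0, 243.8] 557 [[335.0, 340.0, 1.0], [362.0, 353.0, 52.0], [390.0, 404.0, 103.0]]
braid_reel 0.44 [201.4, 282.3] 72 [[471.0, 388.0, 3.0], [489.0, 406.0, 9.0], [506.0, 428.0, 14.0]]
1.0 [-1.17155416e-05  9.89372866e-01  1.45400594e-01 -8.86161620e-06]
```

```bash
python3 -c "
import cv2,numpy as np
a=[cv2.imread('pics/%s0.png'%n) for n in('scene','side')]
cv2.imwrite('pics/both.png',cv2.resize(np.hstack(a),(800,300),interpolation=cv2.INTER_AREA))"
```

```text
(no output)
```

View pics/scene0.png

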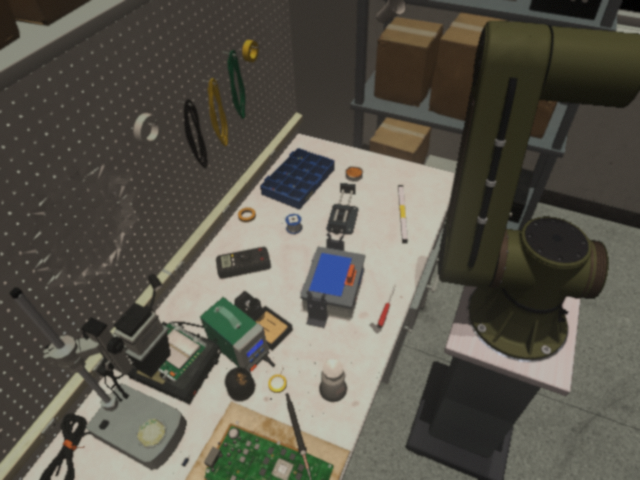

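View pics/side0.png

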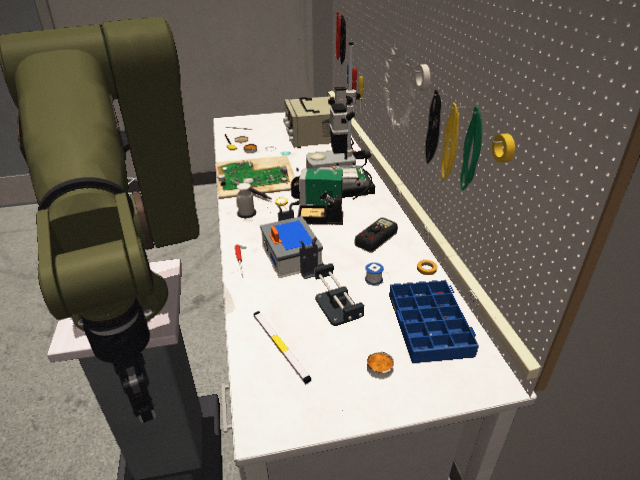

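The scene view shows the box near (278,335), with the bar at (215,403). The side view shows a dark bench fixture at (300,340), just right of the box, so I need to avoid it. Next I'll take close views with the wrist camera.

```bash
cat >> h.py <<'E'
def down(c):  # tool pointing down, closing along world angle c
    y=np.array([np.cos(c),np.sin(c),0]); z=np.array([0,0,-1.]); return quat(np.c_[np.cross(y,z),y,z])
E
python3 - <<'E'
from h import *
d=cam("wrist"); print(np.round(d["mount"],2).tolist(),d["fovy"])
def look(n,p,c,ts):
    bot.move_to(p,down(c)); bot.dwell(.3); d=cam("wrist"); cv2.imwrite(f"pics/{n}.png",d["image"])
    np.savez(f"{n}.npz",**{k:v for k,v in d.items()})
    for t in ts:
        for o in eyes.trace("wrist",t)[:1]:
            P=pts(d,o["pixels"]); np.save(f"{n}_{t}.npy",o["pixels"])
            print(n,t,round(o["p"],2),o["pixel"],len(P),np.round(np.percentile(P,[2,50,98],axis=0)).tolist())
            if t=="keeper_bar": 
                Q=P[P[:,2]>7]; c0,sz,a=cv2.minAreaRect(Q[:,:2].astype(np.float32)); print(c0,sz,a)
# keep closing-direction branch: choose nearest to present tool y
y=rot(bot.read_tool_rot())[:,1]; c0=np.arctan2(y[1],y[0]); print(c0)
c=np.arctan2(.36,.93); c=c if np.cos(c-c0)>0 else c+np.pi
look("wbar",[391,-250,420],c,["keeper_bar"])
c=0 if np.cos(c0)>0 else np.pi
look("wbox",[440,104,450],c,["dry_box","lid","lid_grip"])
print(bot.read_clock(),bot.read_joint_positions())
E
```

```text
[[-0.0, -0.95, -0.31, 79.35], [1.0, -0.0, -0.0, -0.03], [0.0, -0.31, 0.95, 31.71], [0.0, 0.0, 0.0, 1.0]] 62.75286705969346
-1.2790341914428756
wbar keeper_bar 0.96 [183.6, 319.7] 4449 [[348.0, -363.0, 8.0], [399.0, -268.0, 11.0], [438.0, -138.0, 13.0]]
(392.439208984375, -249.439453125) (17.117733001708984, 249.68272399902344) 20.654569625854492
wbox dry_box 0.73 [195.5, 360.5] 32475 [[405.0, 13.0, 3.0], [478.0, 118.0, 68.0], [542.0, 221.0, 103.0]]
wbox lid 0.83 [200.2, 357.2] 28124 [[404.0, 23.0, 66.0], [473.0, 117.0, 68.0], [541.0, 192.0, 97.0]]
5.5583 [ 1.50948264e-01  4.38771399e-02  1.71441958e+00 -1.74282896e-05
  1.38333226e+00  1.51097388e-01]
```

View pics/wbar.png

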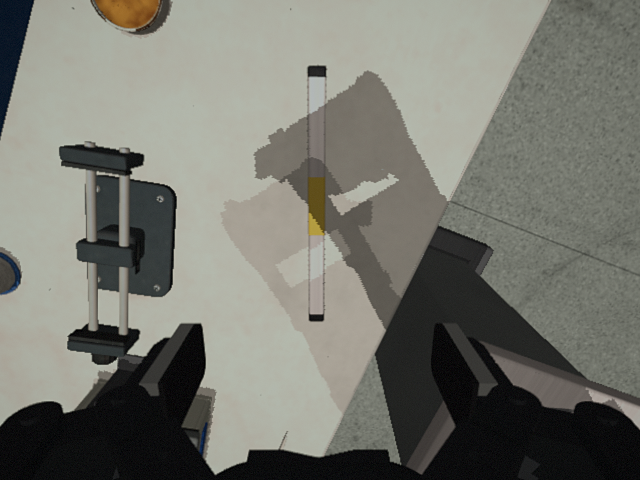

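View pics/wbox.png

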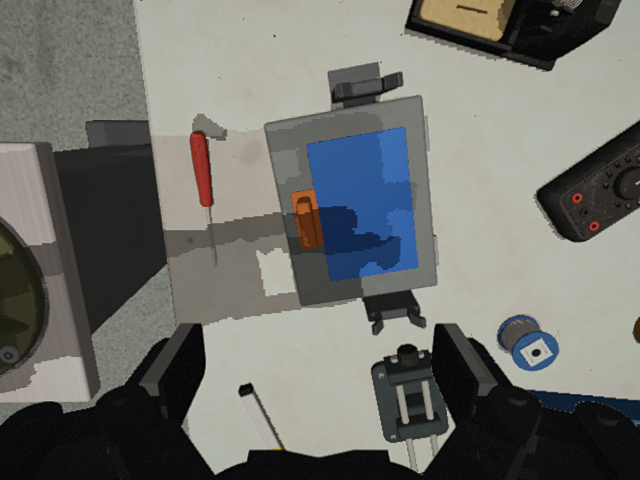

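The wrist views show the bar with its yellow sleeve at (205,316). They also show the lid, with the orange grip at (220,306) and the brackets at (85,365) and (310,395). Next I'll fit the box pose.

Run:
```python
from h import *
d=dict(np.load("wbox.npz")); d={k:(v if v.ndim else v.item()) for k,v in d.items()}
P=pts(d,np.load("wbox_lid.npy")); Q=P[(P[:,2]>64)&(P[:,2]<72)][:,:2].astype(np.float32)
print("lid",cv2.minAreaRect(Q),np.median(P[:,2]))
im=d["image"].astype(int); b,g,r=im[...,0],im[...,1],im[...,2]
m=(r>g*1.4)&(r>b*2)&(r>70); m[:,:285]=0; m[:,335:]=0; m[:180]=0; m[260:]=0
G=pts(d,m); print(len(G),np.percentile(G,[2,50,98],axis=0).round(1)); G=G[G[:,2]>92]; print("grip",cv2.minAreaRect(G[:,:2].astype(np.float32)),len(G))
A=pts(d,np.ones((480,640),bool)); 
B=A[(A[:,2]>82)&(A[:,2]<125)&(A[:,0]>440)&(A[:,0]<560)]
for s in (B[:,1]>180)&(B[:,1]<240),(B[:,1]<35)&(B[:,1]>-20):
    C=B[s]; print("brk",len(C),C.mean(0).round(1),cv2.minAreaRect(C[:,:2].astype(np.float32)),C[:,2].max())
F=A[(A[:,0]>450)&(A[:,0]<640)&(A[:,1]<0)&(A[:,1]>-220)&(A[:,2]>10)]; print("fixture",np.percentile(F,[1,50,99],axis=0).round())
```

```text
lid ((473.794189453125, 105.6175537109375), (136.42982482910156, 175.40296936035156), 9.63865852355957) 67.70135629812236
1301 [[417.1  76.4  68.4]
 [430.  103.1  94.7]
 [441.2 123.   99. ]]
grip ((428.96588134765625, 98.32850646972656), (12.15373420715332, 41.556793212890625), 9.602481842041016) 671
brk 1059 [477.4 207.2  96.8] ((476.562744140625, 207.26620483398438), (48.997718811035156, 10.741659164428711), 9.673535346984863) 112.83089561264285
brk 908 [510.7  12.3  94.5] ((510.5045166015625, 10.815974235534668), (49.69342803955078, 10.794439315795898), 9.620128631591797) 113.13544795752932
fixture [[ 509. -208.   10.]
 [ 541. -135.   53.]
 [ 599.  -44.   75.]]
```

Run:
```python
from h import *
y=rot(bot.read_tool_rot())[:,1]; s=0 if y[0]>0 else np.pi
q=down(np.radians(20.65)+s); p=np.array([392.4,-249.4,0])
bot.move_gripper(50,40)
bot.move_to(p+[0,0,260],q)
print(bot.servo_line(p+[0,0,176],None,70,until_force=10),bot.read_ee_pos())
print(bot.move_gripper(0,40),bot.read_grip_width(),bot.read_grip_force())
f0=np.array(bot.read_ft_force())
bot.servo_line(p+[0,0,330],None,150); bot.dwell(.2)
print("w",bot.read_grip_width(),np.array(bot.read_ft_force())-f0,bot.read_moment())
bot.move_to([493.5,109.0,360],down(np.radians(9.64)+s)); bot.dwell(.3)
d=cam("wrist"); cv2.imwrite("pics/held.png",d["image"])
o=eyes.trace("wrist","keeper_bar")[:1]
for o in o:
    P=pts(d,o["pixels"]); print(o["p"],np.percentile(P,[2,50,98],axis=0).round(1)); Q=P[P[:,2]>150]; print(cv2.minAreaRect(Q[:,:2].astype(np.float32)))
print(bot.read_clock(),bot.read_joint_positions(),bot.read_ee_pos())
```

```text
False [ 392.51500085 -249.48044206  176.38974513]
False 14.519040086455401 39.629284143447876
w 14.999716194779637 [ 1.0231547 -1.0667123 -6.6013624] [0.02783067 0.01394168 0.01940852]
0.69 [[468.9  58.3 192. ]
 [484.5 159.4 194.6]
 [505.1 218.4 196. ]]
((487.9500427246094, 136.02841186523438), (17.314090728759766, 171.35403442382812), 9.436959266662598)
12.4167 [ 1.44364906e-01  2.43757425e-01  1.70073258e+00  1.45052364e-05
  1.19703106e+00 -2.34755639e-02] [493.56199246 108.73790158 360.01962478]
```

View pics/held.png

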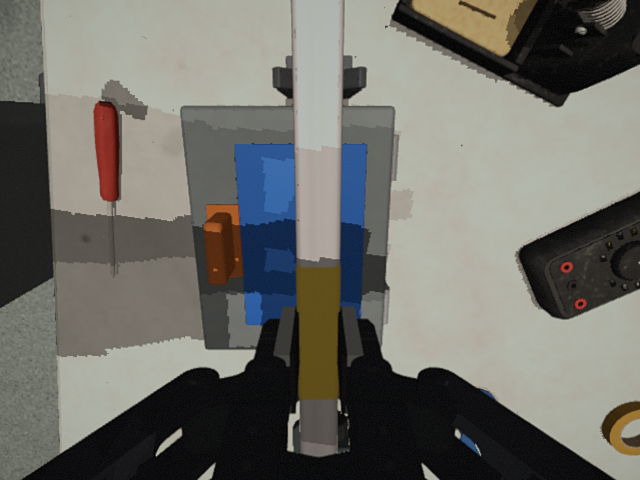

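The bar is level, centred in the gripper, and lined up with the bracket at (80,320). I'll lay it in the notches.

Run:
```python
from h import *
p=np.array([494,109.1,0])
bot.servo_line(p+[0,0,285],None,100)
print(bot.servo_line(p+[0,0,263.5],None,30,until_force=6),bot.read_ee_pos(),bot.read_ft_force())
bot.move_gripper(38); bot.dwell(.2)
print(bot.read_grip_width())
bot.servo_line(p+[0,0,330],None,120)
yaw=np.radians(9.64); ux=np.array([np.cos(yaw),np.sin(yaw),0]); b=p-100*ux
bot.servo_line([b[0],b[1],430],None,200); bot.dwell(.3)
d=cam("wrist"); cv2.imwrite("pics/laid.png",d["image"])
for o in eyes.trace("wrist","keeper_bar")[:1]:
    P=pts(d,o["pixels"]); print(o["p"],np.percentile(P,[2,50,98],axis=0).round(1)); Q=P[P[:,2]>92]; c=cv2.minAreaRect(Q[:,:2].astype(np.float32)); print(c)
im=d["image"].astype(int); r,g,bb=im[...,2],im[...,1],im[...,0]
m=(r>g*1.4)&(r>bb*2)&(r>70); G=pts(d,m); G=G[(G[:,2]>92)&(G[:,2]<105)]; print("grip",cv2.minAreaRect(G[:,:2].astype(np.float32)),len(G),np.median(G[:,2]))
print(bot.read_clock())
```

```text
True [493.92621967 109.06730113 264.33813837] [-1.21272094  0.26969355  4.98436297]
37.97275564579422
0.93 [[466.2  -7.   89.9]
 [487.5 132.7  98.9]
 [515.3 229.3 100.6]]
((463.3712158203125, 104.47245788574219), (76.63040161132812, 251.4143829345703), 9.879438400268555)
grip ((429.6385498046875, 98.4122314453125), (12.106294631958008, 41.61214065551758), 9.037588119506836) 777 97.55991663385271
16.4833
```

View pics/laid.png

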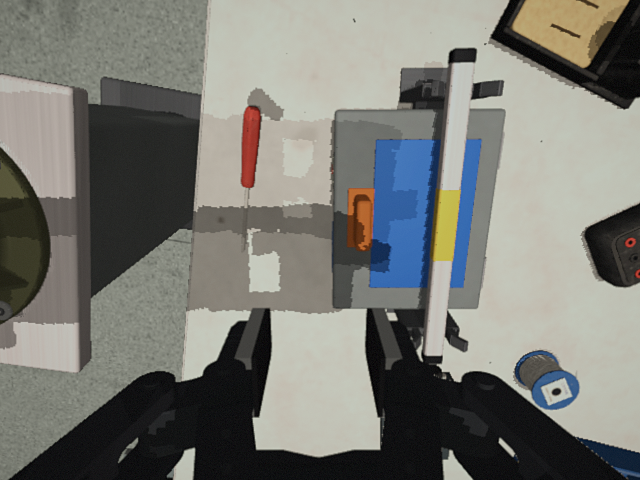

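The bar lies in both notches at (205,445) and its top reads about 100 mm, so it is seated. Next I'll pinch the grip, seen at (220,362), and lift the lid along its hinge arc.

Run:
```python
from h import *
yaw=np.radians(9.64); ux=np.array([np.cos(yaw),np.sin(yaw),0]); uy=np.array([-np.sin(yaw),np.cos(yaw),0])
g=np.array([429.4,98.2,0]); H=np.array([473.8,105.6,56])+68*ux
bot.servo_line(g+[0,0,320],None,200)
print(bot.servo_line(g+[0,0,246],None,70,until_force=8))
bot.move_gripper(0,80); print("w",bot.read_grip_width(),bot.read_grip_force(),bot.read_ft_force())
p0=np.array(bot.read_ee_pos()); R0=rot(bot.read_tool_rot())
for th in (.02,.04,.06,.08,.1,.12,.14):
    M=R.from_rotvec(uy*th).as_matrix()
    bot.servo_line(H+M@(p0-H),quat(M@R0),20)
    print(th,np.round(bot.read_ft_force(),1),round(bot.read_grip_width(),1),np.round(np.array(bot.read_ee_pos())-(H+M@(p0-H)),1))
bot.dwell(.4)
for n in ("side","scene"):
    d=cam(n); cv2.imwrite(f"pics/{n}_end.png",d["image"])
    for t in("lid","keeper_bar"):
        for o in eyes.trace(n,t)[:1]:
            P=pts(d,o["pixels"]); X=(P-H)@ux
            if t=="lid":
                s=(X>-130)&(X<-90)|(X>-40)&(X<-10); s&=(P[:,2]<95)
                print("lid fit",np.polyfit(X[s],P[s,2],1))
            else: print("bar",np.percentile(P,[2,50,98],axis=0).round(1))
print(bot.read_clock(),bot.read_grip_force(),bot.read_ft_force())
a,b=[cv2.imread(f"pics/{n}_end.png") for n in("side","scene")]
cv2.imwrite("pics/end.png",cv2.resize(np.hstack([a[170:310,220:380],b[210:350,260:420]]),(800,350)))
```

```text
False
w 10.54360578471661 79.05669093132019 [5.76122759 1.62967576 0.16611187]
0.02 [  6.4   0.4 -15.6] 10.6 [-0.1 -0.  -0.6]
0.04 [ 3.9  1.5 -4.9] 10.3 [-0.  -0.   0.1]
0.06 [ 2.8  0.3 -6. ] 10.5 [-0.1 -0.  -0. ]
0.08 [ 2.7  0.1 -4.6] 10.7 [-0.  0. -0.]
0.1 [ 2.3  1.1 -5.5] 10.5 [ 0.  0. -0.]
0.12 [ 2.2  2.3 -4.4] 10.6 [ 0.  0. -0.]
0.14 [ 1.7  1.  -4.9] 10.4 [ 0.  0. -0.]
lid fit [-0.12058964 69.7846448 ]
bar [[482.6 -13.5  75.6]
 [499.1  67.6  99.8]
 [517.2 141.4 103.7]]
lid fit [-0.1306101  68.26252558]
bar [[466.1  86.7  71.4]
 [483.7 160.3  98.6]
 [509.8 232.5 102.9]]
22.125 82.0795226097107 [ 1.70399805  1.87577724 -5.65777596]
```

View pics/end.png

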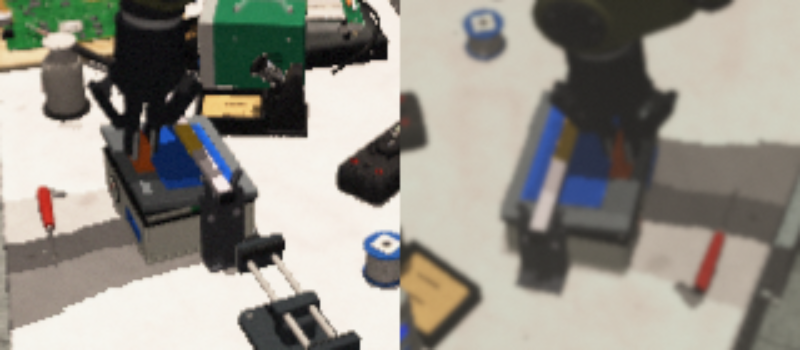

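The lid is ajar at about 0.13 rad, with a gap showing along its front edge at (205,130). It is still gripped, and the bar is in both notches at about 99 mm top height, clear of the lid.

```bash
python3 -c "
from rig import bot
bot.dwell(.3); print(bot.finish_job())"
```

```text
the job is handed in; nothing more can be done
None
```

I've handed the job in: the keeper bar rests let go in both notches, and the gripper is holding the lid steady at about 0.13 rad (front edge about 2 cm up), clear of the bar; the hand-in call returned no verdict.

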